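# Dispense one soap block into the caddy

## Task

Stand the beige caddy upright on the shelf right under the soap dispenser's outlet. Then swing the dispenser's sprung lever sideways until you feel its stop, without forcing it, and let it spring all the way back, so that exactly one soap block drops into the caddy and the next one settles in the magazine. Leave the caddy there and do not disturb the spray bottle, the jar or the brush.

Things in the scene. Friction and masses are not known exactly. Their poses are not given: they have to be found in the camera images.
- dispenser: White soap dispenser fixed on the black deck. Origin on the deck under the magazine's centre; outlet on its -x (robot) side, z up. Pedestal x -31 to 100, y -46 to 46, 90 mm high; on it a clear open-topped magazine, x -33 to 33, y -46 to 46, top at z 155 mm, holding two blocks. At its +y side the lever bay: x 15 to 100, y 46 to 198, top z 100 mm.
- rail_edge (a point): Middle of the lower front edge of the white hook rail over the lever, dispenser frame (-40, 121, 290) mm. Rail: x -40 to 48, y 43 to 199, z 290 to 304 mm, on two 12 mm uprights at x 42, y 52 and 190. An upright gripper does not fit over the lever: come in tilted from the -x side, below this edge.
- outlet (a point): Centre of the outlet's lip: dispenser frame (-52, 0, 95) mm, the front edge of a 92 mm wide, 5 mm thick steel sill. A block pushed off it lands with its centre roughly 25 to 45 mm beyond the lip (towards dispenser -x). The caddy fits under the sill with its back wall up to the pedestal (x -31).
- lever (a joint): Lever angle in rad: 0 at rest (held by its spring), grows anticlockwise seen from above as the post swings towards the magazine (dispenser -y), stop at 0.9. Takes about 2 N at the post to start and 4 to 8 N along the swing; the stop is hard. Springs back to 0 in about 2 s when let go. The block tips off the lip only in the last part of the swing.
- lever_post (a point): Point on the axis of the lever's upright steel post (18 mm diameter, from z 103 to 193 mm), at z 175 mm. The post is 110 mm from the pivot: in the dispenser frame it goes from x -14, y 153 mm (at rest) through x -25, y 105 to x -14, y 57 mm (at the stop).
- lever_pivot (a point): Point on the lever's vertical pivot axis: dispenser frame (85, 105, 102) mm.
- caddy: Loose beige plastic bucket-style caddy, open-topped: 125 (x) x 140 (y) x 70 mm high, walls 4 mm, 0.25 kg. Origin under its centre, z up. One upright grip tab stands outside its -x wall: 12 mm thick (x), 60 mm wide (y), top at z 115 mm, i.e. 45 mm above the rim.
- caddy_grip (a point): Middle of the free part of the caddy's grip tab: caddy frame (-68, 0, 95) mm. Pinch it across its thickness (caddy x).
- block_low: Centre of the lower soap block (50 x 80 x 25 mm, 120 g), which the lever dispenses; at the start at dispenser (0, 0, 107.5) mm.
- block_high: Centre of the upper soap block (same size), on the lower one; it must end at dispenser (0, 0, 107.5) mm, on the magazine floor.
- spray_bottle: Bystander: silver spray bottle, 68 mm diameter, 170 mm high. Origin under its centre. It and the caddy stand left and right, either way round.
- jar: Bystander: glass jar with a cork-look stopper, 72 mm diameter, 105 mm high. Origin under its centre.
- scrub_brush: Bystander: wooden scrubbing brush lying flat, 60 x 130 x 38 mm. Origin under its centre.
Mind the look-alikes: they are no part of the job. There is more than one size of the caddy; the job needs the middle-sized.

How it is judged:
On the way, in this order (a step that is already met when the one before it is completed fails the run):
1. the caddy stands under the outlet, let go, with the lever still at rest (angle between caddy's own z axis and vertical below 0.08 rad and height (world z) of caddy between -0.006 and 0.006 m and x of caddy in the frame of dispenser between -0.15 and -0.06 m and y of caddy in the frame of dispenser between -0.05 and 0.05 m and contact force between the fingers and caddy below 0.2 N and value of joint lever below 0.1 rad), for 0.2 s.
2. the lever is swung to its stop, by the robot, with the caddy under the outlet (value of joint lever above 0.86 rad and angle between caddy's own z axis and vertical below 0.08 rad and height (world z) of caddy between -0.006 and 0.006 m and x of caddy in the frame of dispenser between -0.15 and -0.06 m and y of caddy in the frame of dispenser between -0.05 and 0.05 m), for 0.1 s.
3. the lever has sprung back (value of joint lever below 0.05 rad), for 0.2 s.
At the end, for the whole second after the job is handed in: One block (the lower) lies inside the caddy, the other is on the magazine floor (within 8 mm of its place); the caddy stands upright (within 0.08 rad) on the deck under the outlet (its origin at dispenser x -150 to -60, y -50 to 50 mm), the lever is back at rest (below 0.05 rad), and all is still (x of block_low in the frame of caddy between -0.06 and 0.06 m and y of block_low in the frame of caddy between -0.068 and 0.068 m and z of block_low in the frame of caddy between 0 and 0.06 m and x of block_high in the frame of dispenser between -0.008 and 0.008 m and y of block_high in the frame of dispenser between -0.006 and 0.006 m and z of block_high in the frame of dispenser between 0.1 and 0.114 m and angle between caddy's own z axis and vertical below 0.08 rad and height (world z) of caddy between -0.006 and 0.006 m and x of caddy in the frame of dispenser between -0.15 and -0.06 m and y of caddy in the frame of dispenser between -0.05 and 0.05 m and value of joint lever below 0.05 rad and linear speed of each of block_low, block_high below 0.03 m/s and linear speed of caddy below 0.02 m/s); the robot touches nothing.
It fails at once if the lever or dispenser is forced: more than 40 N on it (contact force between dispenser and the arm above 40 N).
It fails at once if the upper block leaves the magazine (x of block_high in the frame of dispenser below -0.02 m or z of block_high in the frame of dispenser above 0.17 m).
It fails at once if the spray bottle is disturbed (moved over 30 mm or tipped over 0.3 rad) (distance of spray_bottle from where it was at the start of the episode above 0.03 m or angle between spray_bottle's own z axis and vertical above 0.3 rad).
It fails at once if the jar is disturbed (moved over 30 mm or tipped over 0.3 rad) (distance of jar from where it was at the start of the episode above 0.03 m or angle between jar's own z axis and vertical above 0.3 rad).
It fails at once if the scrub brush is disturbed (moved over 30 mm or tipped over 0.3 rad) (distance of scrub_brush from where it was at the start of the episode above 0.03 m or angle between scrub_brush's own z axis and vertical above 0.3 rad).
It also fails if it takes over 64 s, if anything falls off the work surface, if the arm or the gripper's body presses on something with over 40 N, if the wrist force passes 120 N, or if a joint passes its speed limit or range.

## Robot

A 6-joint arm with a two-finger parallel gripper is mounted at the origin on the work surface. World frame = base frame: x ahead of the robot, y to its left, z up, the work surface at z = 0. Lengths are in m, angles in rad, forces in N, time in s.
With the tool pointing down it reaches from about 0.3 to 0.875 m from the base axis. Payload 6.4 kg.
Tool frame: the origin (TCP) lies midway between the tips of the shut fingers; the grasp point (between the pads) lies bot.tcp_to_grasp behind it (bot.tcp_to_grasp is the distance from the TCP to the grasp point, in m); z points along the fingers, y is the line along which they close (so a half turn about z gives the same grasp; the last joint's range is limited). The gripper opens to 88 mm and grips with 3 to 60 N. Pads are 18 mm wide; open, the fingers measure 123 mm over their backs; the gripper's body (75 mm by 187 mm) begins 45 mm behind the grasp point.
Start: joints at [-1.331, 0.181, 1.607, -0, 1.354, -0.206], TCP at [0.248, -0.519, 0.239] pointing down, gripper open.
Joint ranges: [-2.99, 2.99], [-0.89, 2.07], [0.3, 2.58], [-1.14, 4.28], [0, 2.63], [-3.12, 3.12]. Speed limits (rad/s): [2.57, 2.57, 3.01, 3.14, 3.14, 3.14].

## Interface

Orientations are given as a unit quaternion [x, y, z, w].
In Python, from plant import bot gives the robot as it stands.
- The arm moves only by the shell command python3 -m handwheel 'ROWS' [OPENING] [FORCE]. ROWS is a JSON object of lists of equal length, an entry for each row: "linear": the shift along the tool's x, y, z normalised to -1 to 1, where 1 is 0.15 m, a list of three; "twist": the turn, a rotation vector about the tool's x, y, z normalised to -1 to 1, where 1 is 60 degrees, a list of three. In form: {"linear": [[dx, dy, dz], ...], "twist": [[wx, wy, wz], ...]}. A call has 1 to 20 rows; each row is the pose to reach, as a shift and turn from the pose commanded when the call began, along the tool's axes at that moment; what a row does not reach only later rows make up. A row lasts 1/10 s, in which the tool goes at most 50 mm and 8.59 degrees, less where a joint would pass 70% of its speed; a pose out of reach is approached as far as the arm can. A call with a number of a shift or a turn outside -1 to 1 is refused whole. A call with a gripper value outside its range is refused whole. OPENING is the closure, from -1 (fully open) to 1 (shut), set as the call begins (- or left out, the last holds). The fingers move at their own pace and stop on an object; FORCE is the grip in N (left out, the last holds). Time passes only in rows, so rows that repeat a pose let the fingers close. It gives the time, the measured TCP pose, the force, the opening and the grip force at its end, in the units of the state.
- bot.observe(): the state, without advancing time (a new reading comes with each control period).
- bot.capture(name): name is "side" or "top" or "wrist"; returns a dict with "frame" (384x512x3 uint8, red, green, blue), "range_z" (384x512 float32, m along the optical axis (not along the pixel's ray), 0 where there is no reading), "fx", "fy", "cx", "cy" (pixels), "k1" (the pictures are not rectified: a ray, as slopes to the right and down, at radius r is drawn at 1 + k1 r^2 times it, then the intrinsics apply), "world_from_camera" (4x4, takes a point from camera to world coordinates); the wrist camera has in their place "hand_eye" (4x4, takes a point from camera to tool coordinates, whose origin is the TCP and whose axes are the flange's). Camera axes: x right, y down, z forward; pixel columns grow to the right and rows downward; lengths in m; the calibration is good to about 2 mm. A picture is of the moment at which its call begins: read the wrist's pose just before it.
- bot.finish_job(): hands the job in; it is judged then, once.
Trained networks look in a picture, given as the dict that the camera call returned (one of the last four; its "shot" number tells which), for a name from the list of things; names that differ only in an ending like _2 or _b are one class to them, and where a whole thing is asked for, a point or a joint stands for the part that bears it (a point fixed in the world has none). Each returns a list of dicts, best first, with "conf" (0 to 1); they miss things now and then, are a little off and sometimes report something else, mostly with a low value. They report only what shows in the picture. A call takes as long as a camera call. They do not tell look-alikes from the thing itself.
- bot.boxes_of(picture, query): "position" ([x, y, z] in m, in the coordinates of the camera as it stood for that picture, good to about 4 mm: the middle of the surface that is visible of it).
- bot.trace(picture, query): "pixels" (384x512 bool, what is visible of it).
- bot.tip_of(picture, query): "position" ([x, y, z] in m, in the coordinates of the camera as it stood for that picture, good to about 4 mm: a listed point, or the origin of a listed thing).
The state is a dict: "time_s": time; "joints": joint angles; "qvel": joint speeds; "tau": joint torques, N m; "eef_pos": TCP position; "orientation": TCP orientation; "wrist_force": force on the tool from outside, world axes, zero at the start; "ft_torque": the same for the moment, N m; "width": opening from 0.0 (shut) to 1.0 (fully open); "finger_force": force on a finger pad.
Only numpy, scipy, OpenCV 4.12 (cv2) and the standard library are available. Lean on these libraries where they do the work, as an engineer would, in place of code of your own. Each camera call takes 0.05 s, during which the arm holds its last target. There are 200 camera calls.

## Working session

There is one attempt and no reset: what is moved stays moved. The work goes in short steps, Python scripts to look and compute and a shell command to move; the robot and the scene stay as the last step left them, time stands still between calls to the robot, and variables do not carry over. Pictures are saved under pics/ and viewed, at most 10 in all, crops included, and the job is handed in when it is done.

```bash
ls; mkdir -p pics; cat > h.py <<'E'
import numpy as np, cv2
from scipy.spatial.transform import Rotation as R
from plant import bot
def wfc(p):
    if "world_from_camera" in p: return np.array(p["world_from_camera"])
    s=bot.observe(); T=np.eye(4); T[:3,:3]=R.from_quat(s["orientation"]).as_matrix(); T[:3,3]=s["eef_pos"]
    return T@np.array(p["hand_eye"])
def w(p,x): return (wfc(p)@np.r_[x,1])[:3]
def cloud(p):
    z=p["range_z"]; v,u=np.mgrid[:384,:512]
    pts=cv2.undistortPoints(np.stack([u,v],-1).reshape(-1,1,2).astype(float),np.array([[p["fx"],0,p["cx"]],[0,p["fy"],p["cy"]],[0,0,1.]]),np.array([p["k1"],0,0,0.])).reshape(384,512,2)
    c=np.dstack([pts[...,0]*z,pts[...,1]*z,z]); T=wfc(p)
    return c@T[:3,:3].T+T[:3,3]
E
python3 - <<'E'
from h import *
np.set_printoptions(precision=4,suppress=True)
for n in ["top","side"]:
    p=bot.capture(n); cv2.imwrite(f"pics/{n}0.png",p["frame"][...,::-1])
    for q in ["dispenser","rail_edge","outlet","lever_post","lever_pivot","caddy","caddy_grip","spray_bottle","jar","scrub_brush","block_low","block_high"]:
        for d in bot.tip_of(p,q)[:4]: print(n,q,round(d["conf"],2),w(p,d["position"]))
print(bot.observe(),bot.tcp_to_grasp)
E
```

```text
pics
top dispenser 0.86 [ 0.6143 -0.0772  0.0006]
top rail_edge 0.94 [0.5556 0.0422 0.2915]
top rail_edge 0.62 [0.5762 0.0804 0.1757]
top rail_edge 0.53 [0.489  0.322  0.0029]
top outlet 0.92 [ 0.563  -0.0853  0.0989]
top lever_post 0.56 [0.5766 0.0838 0.1766]
top caddy 0.83 [ 0.2005 -0.2797  0.0039]
top caddy 0.69 [ 0.5019 -0.5083 -0.003 ]
top caddy 0.68 [ 0.4727 -0.2986 -0.0021]
top caddy_grip 0.71 [ 0.412  -0.3265  0.096 ]
top caddy_grip 0.61 [ 0.5291 -0.5491  0.0697]
top spray_bottle 0.75 [0.4865 0.3188 0.0014]
top spray_bottle 0.35 [ 0.4127 -0.3253  0.1005]
top jar 0.65 [ 0.6862 -0.3765  0.0032]
top scrub_brush 0.77 [0.7027 0.369  0.0019]
top block_high 0.58 [ 0.6156 -0.0763  0.1332]
side dispenser 0.65 [ 0.6147 -0.0762 -0.0017]
side rail_edge 0.74 [0.5567 0.0402 0.2937]
side outlet 0.66 [ 0.5624 -0.0891  0.093 ]
side lever_post 0.71 [0.583  0.0761 0.1768]
side lever_post 0.21 [ 0.49    0.313  -0.0016]
side lever_pivot 0.92 [0.6875 0.0411 0.1039]
side caddy 0.92 [ 0.4705 -0.3083 -0.0036]
side caddy 0.79 [ 0.2076 -0.2856 -0.0052]
side caddy 0.64 [ 0.6984  0.3644 -0.0032]
side cad
[... 151 characters left out ...]
0.4887  0.3144 -0.0022]
side jar 0.56 [ 0.6878 -0.3767 -0.0008]
side scrub_brush 0.76 [ 0.7012  0.3647 -0.001 ]
side block_low 0.47 [ 0.6111 -0.0766  0.1033]
side block_high 0.7 [ 0.6147 -0.0791  0.1311]
{'time_s': 1.3, 'joints': array([-1.3313,  0.1808,  1.607 , -0.    ,  1.3538, -0.2063]), 'qvel': array([-0.0001, -0.0006, -0.0013, -0.0001,  0.0005, -0.001 ]), 'tau': array([  0.0012, -43.3833, -34.2166,   0.0704,   0.0307,   0.    ]), 'eef_pos': array([ 0.2479, -0.5188,  0.2387]), 'orientation': array([ 0.9753,  0.221 , -0.    ,  0.    ]), 'wrist_force': array([-0.6177,  0.1953,  0.5246]), 'ft_torque': array([0.042 , 0.0456, 0.0023]), 'finger_force': 0.0, 'width': 1.0006107845321575} 0.0187
```

View pics/top0.png

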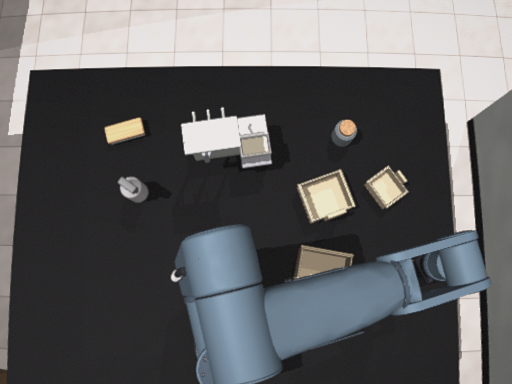

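View pics/side0.png

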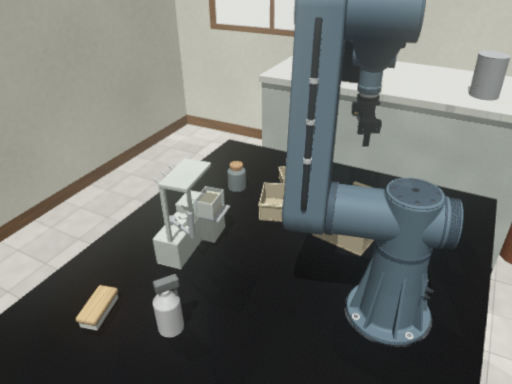

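```bash
python3 - <<'E'
from h import *
np.set_printoptions(precision=4,suppress=True)
p=bot.capture("top"); c=cloud(p); tr=bot.trace(p,"caddy")
for d in tr:
    m=d["pixels"]; q=c[m&(p["range_z"]>0)]
    print(round(d["conf"],2),m.sum(),q.mean(0),"zmax",np.percentile(q[:,2],[90,99]))
    # rim: points z 0.4.. print histogram
    print(" zhist",np.histogram(q[:,2],np.arange(-.01,.15,.01))[0])
    r=q[q[:,2]>.03][:,:2].astype(np.float32)
    if len(r)>5: print(" rect",cv2.minAreaRect(r*1000))
    zz=np.percentile(q[:,2],99); t=q[q[:,2]>zz-.015]
    print(" tab",t.mean(0), cv2.minAreaRect((t[:,:2]*1000).astype(np.float32)))
# dispenser yaw: rail points
r=c[(c[...,2]>.295)&(c[...,2]<.312)&(c[...,0]>.45)&(c[...,0]<.8)]
print("rail",cv2.minAreaRect((r[:,:2]*1000).astype(np.float32)), r.mean(0))
E
```

```text
0.89 1846 [ 0.4737 -0.3088  0.0235] zmax [0.0702 0.1171]
 zhist [ 103 1055  118   54   49   41   49  178  107    5    3    8   66    4
    0]
 rect ((466.6795654296875, -305.8612060546875), (134.8109893798828, 148.16761779785156), 19.8920955657959)
 tab [ 0.4081 -0.3243  0.1146] ((408.5820007324219, -324.78045654296875), (12.445013046264648, 59.00322341918945), 19.436777114868164)
0.79 1045 [ 0.5063 -0.5159  0.02  ] zmax [0.0516 0.0823]
 zhist [103 487  63  58  69 121  85  17  20  17   0   0   0   0   0]
 rect ((504.1990661621094, -510.65777587890625), (105.70701599121094, 97.70199584960938), 34.67631149291992)
 tab [ 0.5299 -0.5469  0.0781] ((529.6962890625, -547.5285034179688), (38.916282653808594, 8.198464393615723), 35.063560485839844)
0.63 1231 [ 0.2652 -0.284   0.0297] zmax [0.0888 0.094 ]
 zhist [ 39 687  94  24  21  19  30  26  26 175  85   0   0   0   0]
 rect ((249.2568817138672, -292.56634521484375), (163.2112579345703, 104.82683563232422), 81.0870590209961)
 tab [ 0.2829 -0.2843  0.0922] ((251.54248046875, -293.09588623046875), (163.1964874267578, 100.69091796875), 81.30963134765625)
rail ((613.9657592773438, 47.865318298339844), (120.99504852294922, 156.19866943359375), 8.707576751708984) [0.5986 0.0452 0.3042]
```

The top view shows three beige caddies. The one at px (327,196) has its rim at 70 mm and its tab top at 115 mm, so it is the middle-sized one. The small one is at (387,187) and the large one, partly under the arm, is at (322,262). The spray bottle (133,189), jar (345,132) and brush (125,131) stand well apart from these. The side view confirms the layout, with the post under the rail at about (180,220).

```bash
cat >> h.py <<'E'
def down(yaw_y): # tool pointing down, tool y at world angle (deg)
    a=np.radians(yaw_y); y=np.array([np.cos(a),np.sin(a),0]); z=np.array([0,0,-1.]); return np.c_[np.cross(y,z),y,z]
def goal(p,M):
    s=bot.observe(); R0=R.from_quat(s["orientation"])
    l=R0.inv().apply(np.array(p)-s["eef_pos"])/.15
    t=(R0.inv()*R.from_matrix(M)).as_rotvec()/np.radians(60)
    print("linear",l.round(3),"twist",t.round(3),"from",s["eef_pos"].round(4))
E
python3 - <<'E'
from h import *
np.set_printoptions(precision=4,suppress=True)
from scipy.optimize import least_squares
model=dict(dispenser=(0,0),rail_edge=(-.04,.121),outlet=(-.052,0),lever_post=(-.014,.153),lever_pivot=(.085,.105),block_high=(0,0),block_low=(0,0))
P=[];Q=[]
for n in ["top","side"]:
    p=bot.capture(n)
    for q in model:
        for d in bot.tip_of(p,q)[:1]:
            if d["conf"]>.5: P.append(model[q]);Q.append(w(p,d["position"])[:2])
    if n=="top":
        c=cloud(p); 
P=np.array(P);Q=np.array(Q)
f=lambda v:((P@np.array([[np.cos(v[2]),np.sin(v[2])],[-np.sin(v[2]),np.cos(v[2])]])+v[:2]-Q)*1e3).ravel()
r=least_squares(f,[.614,-.077,.13],loss="soft_l1",f_scale=4,x_scale=[.01,.01,.1]); print("disp",r.x,np.degrees(r.x[2])); print(f(r.x).reshape(-1,2).round(1))
# rail front edge & side from cloud
m=(c[...,2]>.298)&(c[...,2]<.31)&(c[...,0]>.5)&(c[...,0]<.655)&(c[...,1]>-.06)&(c[...,1]<.15)
q=c[m]; print("rail", len(q), cv2.minAreaRect((q[:,:2]*1000).astype(np.float32)))
ed=[]
for y in np.arange(-.02,.1,.01):
    b=q[abs(q[:,1]-y)<.005]
    if len(b): ed.append((y,b[:,0].min()))
ed=np.array(ed); print("front edge slope deg",np.degrees(np.arctan(np.polyfit(ed[:,0],ed[:,1],1))), ed[:,1])
m=(c[...,2]>.15)&(c[...,2]<.165)&(c[...,0]>.56)&(c[...,0]<.66)&(c[...,1]>-.14)&(c[...,1]<-.02)
q=c[m]; print("mag", len(q), cv2.minAreaRect((q[:,:2]*1000).astype(np.float32)))
goal([.4085,-.3245,.2],down(19.5))
E
```

```text
disp [ 0.6162 -0.0761  0.1527] 8.746302470512653
[[ 1.9 -2.8]
 [ 3.6 -4.7]
 [-0.3  0.4]
 [-3.1 -0.9]
 [-0.8  0.4]
 [-3.2  2.7]
 [ 4.6  2. ]
 [ 1.7  0.2]
 [-5.6 -1.3]
 [ 0.3  3. ]]
rail 1754 ((601.5029296875, 45.94576644897461), (95.42648315429688, 156.2993621826172), 7.578953742980957)
front edge slope deg [-7.8574 29.2681] [0.5628 0.5622 0.5598 0.5602 0.5572 0.5563 0.5548 0.5536 0.5522 0.5511
 0.5495 0.5476]
mag 149 ((613.91650390625, -75.229248046875), (64.71641540527344, 91.82853698730469), 8.367968559265137)
linear [ 1.524 -0.707  0.258] twist [-0.     0.    -1.399] from [ 0.2479 -0.5188  0.2387]
```

```bash
python3 -m handwheel '{"linear":[[0.2,-0.1,0],[0.4,-0.2,0],[0.6,-0.3,0],[0.8,-0.35,0],[0.8,-0.35,0],[0.8,-0.35,0]],"twist":[[0,0,-0.14],[0,0,-0.28],[0,0,-0.42],[0,0,-0.56],[0,0,-0.7],[0,0,-0.7]]}' -1; python3 -c "
from h import *
goal([.4085,-.3245,.2],down(19.5))"
```

```text
time_s: 2.8
eef_pos: [0.3342, -0.4191, 0.2389]
orientation: [0.83, 0.557, -0.0, 0.0]
wrist_force: [0.6, 0.3, -0.7]
width: 0.999
finger_force: 0.0
linear [0.771 0.219 0.259] twist [ 0.     0.    -0.696] from [ 0.3342 -0.4191  0.2389]
```

```bash
python3 -m handwheel '{"linear":[[0.2,0.06,0.06],[0.4,0.12,0.12],[0.6,0.18,0.18],[0.77,0.22,0.26],[0.77,0.22,0.26],[0.77,0.22,0.26],[0.77,0.22,0.26]],"twist":[[0,0,-0.14],[0,0,-0.28],[0,0,-0.42],[0,0,-0.56],[0,0,-0.696],[0,0,-0.696],[0,0,-0.696]]}' -1; python3 - <<'E'
from h import *
np.set_printoptions(precision=4,suppress=True)
p=bot.capture("wrist"); cv2.imwrite("pics/w1.png",p["frame"][...,::-1])
for q in ["caddy","caddy_grip"]:
    for d in bot.tip_of(p,q)[:3]: print(q,round(d["conf"],2),w(p,d["position"]))
c=cloud(p); v=p["range_z"]>.02
m=v&(c[...,2]>.105)&(c[...,2]<.125)&(abs(c[...,0]-.41)<.08)&(abs(c[...,1]+.32)<.09)
q=c[m]; print(len(q),q.mean(0),cv2.minAreaRect((q[:,:2]*1000).astype(np.float32)))
m=v&(c[...,2]>.064)&(c[...,2]<.076)&(abs(c[...,0]-.47)<.12)&(abs(c[...,1]+.305)<.12)
q=c[m]; print(len(q),cv2.minAreaRect((q[:,:2]*1000).astype(np.float32)))
goal([.4085,-.3245,.084],down(19.5))
E
```

```text
time_s: 3.5
eef_pos: [0.408, -0.3263, 0.2]
orientation: [0.581, 0.814, -0.0, 0.0]
wrist_force: [-0.4, 0.3, -0.1]
width: 1.003
finger_force: 0.0
caddy 0.77 [ 0.2044 -0.2834 -0.0026]
caddy 0.61 [ 0.5025 -0.511   0.0011]
caddy_grip 0.74 [ 0.4092 -0.3304  0.0965]
1184 [ 0.4068 -0.3268  0.1141] ((407.4929504394531, -329.2123718261719), (11.966208457946777, 59.91567611694336), 19.727317810058594)
3734 ((466.63507080078125, -307.646484375), (137.4134521484375, 149.12863159179688), 19.99509620666504)
linear [0.011 0.008 0.774] twist [ 0.     0.001 -0.008] from [ 0.4079 -0.3264  0.2   ]
```

View pics/w1.png

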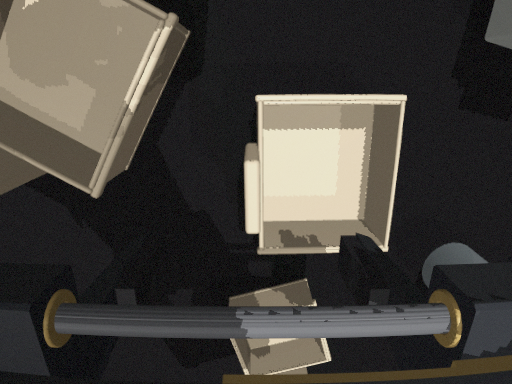

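The wrist view shows the middle caddy's tab at px (252,188), lined up with the fingers. The large caddy stands clear on the left. I'll descend and grip.

```bash
python3 -m handwheel '{"linear":[[0,0,0.2],[0,0,0.4],[0,0,0.6],[0,0,0.7],[0,0,0.75],[0,0,0.77],[0,0,0.77],[0,0,0.77]],"twist":[[0,0,0],[0,0,0],[0,0,0],[0,0,0],[0,0,0],[0,0,0],[0,0,0],[0,0,0]]}' -1 && python3 -m handwheel '{"linear":[[0,0,0],[0,0,0],[0,0,0],[0,0,0],[0,0,0],[0,0,0],[0,0,0],[0,0,0],[0,0,0],[0,0,0]],"twist":[[0,0,0],[0,0,0],[0,0,0],[0,0,0],[0,0,0],[0,0,0],[0,0,0],[0,0,0],[0,0,0],[0,0,0]]}' 1 35
```

```text
time_s: 4.45
eef_pos: [0.4087, -0.3263, 0.0853]
orientation: [0.579, 0.815, -0.0, 0.001]
wrist_force: [0.5, -1.0, -0.4]
width: 1.001
finger_force: 0.0
time_s: 5.45
eef_pos: [0.4082, -0.3255, 0.0842]
orientation: [0.579, 0.816, -0.0, -0.0]
wrist_force: [-1.0, 0.5, -0.1]
width: 0.131
finger_force: 35.0
```

```bash
python3 -m handwheel '{"linear":[[0,0,-0.03],[0,0,-0.08],[0,0,-0.08],[0,0,-0.08]],"twist":[[0,0,0],[0,0,0],[0,0,0],[0,0,0]]}' 1 35; python3 -c "
from h import *
goal([.377,-.109,.095],down(8))"
```

```text
time_s: 5.85
eef_pos: [0.4083, -0.3258, 0.0966]
orientation: [0.579, 0.816, -0.0, 0.0]
wrist_force: [0.6, 0.5, -2.4]
width: 0.13
finger_force: 35.0
linear [1.433 0.281 0.01 ] twist [0.    0.001 0.188] from [ 0.4083 -0.3258  0.0966]
```

```bash
python3 -m handwheel '{"linear":[[0.05,0.01,0],[0.15,0.03,0],[0.28,0.05,0],[0.4,0.08,0],[0.5,0.1,0],[0.6,0.12,0],[0.68,0.135,0],[0.71,0.14,0],[0.71,0.14,0]],"twist":[[0,0,0],[0,0,0.02],[0,0,0.04],[0,0,0.06],[0,0,0.08],[0,0,0.09],[0,0,0.094],[0,0,0.094],[0,0,0.094]]}' 1 35; python3 -c "
from h import *
goal([.377,-.109,.095],down(8))"
```

```text
time_s: 6.75
eef_pos: [0.3927, -0.2175, 0.0962]
orientation: [0.618, 0.787, -0.0, -0.0]
wrist_force: [-0.1, -0.2, -1.9]
width: 0.132
finger_force: 35.0
linear [0.728 0.07  0.008] twist [-0.    -0.     0.095] from [ 0.3927 -0.2175  0.0962]
```

```bash
python3 -m handwheel '{"linear":[[0.05,0,0],[0.15,0.01,0],[0.28,0.02,0],[0.4,0.04,0],[0.5,0.05,0],[0.6,0.06,0],[0.7,0.07,0],[0.73,0.07,0],[0.73,0.07,0]],"twist":[[0,0,0],[0,0,0.02],[0,0,0.04],[0,0,0.06],[0,0,0.08],[0,0,0.09],[0,0,0.095],[0,0,0.095],[0,0,0.095]]}' 1 35; python3 - <<'E'
from h import *
np.set_printoptions(precision=4,suppress=True)
goal([.4437,-.0999,.095],down(8))
p=bot.capture("side"); cv2.imwrite("pics/s2.png",p["frame"][...,::-1])
for d in bot.tip_of(p,"caddy")[:4]: print(round(d["conf"],2),w(p,d["position"]))
E
```

```text
time_s: 7.65
eef_pos: [0.3771, -0.109, 0.0962]
orientation: [0.656, 0.755, -0.0, 0.0]
wrist_force: [-0.1, 1.0, -2.9]
width: 0.13
finger_force: 35.0
linear [-0.002  0.448  0.008] twist [0. 0. 0.] from [ 0.3771 -0.109   0.0962]
0.93 [ 0.443  -0.1017  0.0077]
```

View pics/s2.png

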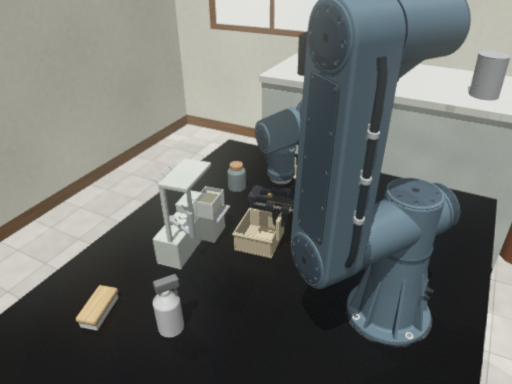

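The side view shows the caddy level in front of the outlet, at about (259,232). I'll slide it in and lower it.

```bash
python3 -m handwheel '{"linear":[[0,0.04,0],[0,0.12,0],[0,0.2,0],[0,0.28,0],[0,0.36,0],[0,0.42,0],[0,0.44,0],[0,0.44,0],[0,0.44,0]],"twist":[[0,0,0],[0,0,0],[0,0,0],[0,0,0],[0,0,0],[0,0,0],[0,0,0],[0,0,0],[0,0,0]]}' 1 35 && python3 -m handwheel '{"linear":[[0,0,0.02],[0,0,0.04],[0,0,0.06],[0,0,0.075],[0,0,0.08],[0,0,0.08],[0,0,0.08]],"twist":[[0,0,0],[0,0,0],[0,0,0],[0,0,0],[0,0,0],[0,0,0],[0,0,0]]}' 1 35
```

```text
time_s: 8.65
eef_pos: [0.4421, -0.0999, 0.096]
orientation: [0.656, 0.755, -0.0, -0.0]
wrist_force: [0.1, -0.7, -2.1]
width: 0.132
finger_force: 35.0
time_s: 9.35
eef_pos: [0.4426, -0.1002, 0.0843]
orientation: [0.656, 0.754, 0.0, 0.0]
wrist_force: [0.1, -0.1, -1.1]
width: 0.137
finger_force: 35.0
```

```bash
python3 -m handwheel '{"linear":[[0,0,0],[0,0,0],[0,0,0],[0,0,0],[0,0,0],[0,0,0]],"twist":[[0,0,0],[0,0,0],[0,0,0],[0,0,0],[0,0,0],[0,0,0]]}' -0.2 && python3 -m handwheel '{"linear":[[0,0,-0.1],[0,0,-0.3],[0,0,-0.6],[0,0,-0.8],[0,0,-0.95],[0,0,-0.95]],"twist":[[0,0,0],[0,0,0],[0,0,0],[0,0,0],[0,0,0],[0,0,0]]}'; python3 - <<'E'
from h import *
np.set_printoptions(precision=4,suppress=True)
a=np.radians(8)
D=np.array([[np.cos(a),-np.sin(a),0],[np.sin(a),np.cos(a),0],[0,0,1]]);o=np.array([.615,-.0758,0])
for n in ["side","wrist"]:
    p=bot.capture(n); cv2.imwrite(f"pics/{n}3.png",p["frame"][...,::-1])
    for q in ["caddy","lever_post","caddy_grip","dispenser","outlet"]:
        for d in bot.tip_of(p,q)[:2]: x=w(p,d["position"]); print(n,q,round(d["conf"],2),x,"disp",(x-o)@D)
    c=(cloud(p)-o)@D; m=(p["range_z"]>.02)&(c[...,2]>.105)&(c[...,2]<.12)&(c[...,0]<-.12)&(c[...,0]>-.23)&(abs(c[...,1])<.06)
    if m.sum()>20: q=c[m]; print("tab",len(q),q.mean(0),cv2.minAreaRect((q[:,:2]*1000).astype(np.float32)))
print(bot.observe()["joints"])
E
```

```text
time_s: 9.95
eef_pos: [0.4425, -0.1001, 0.0842]
orientation: [0.656, 0.754, 0.0, 0.0]
wrist_force: [-0.5, 1.2, -1.0]
width: 0.597
finger_force: 0.0
time_s: 10.55
eef_pos: [0.4444, -0.101, 0.2302]
orientation: [0.656, 0.755, 0.001, 0.003]
wrist_force: [0.1, 0.4, 0.3]
width: 0.602
finger_force: 0.0
side caddy 0.96 [ 0.5026 -0.5115  0.0014] disp [-0.1719 -0.4159  0.0014]
side caddy 0.83 [ 0.5088 -0.0942 -0.0025] disp [-0.1077 -0.0035 -0.0025]
side lever_post 0.66 [0.58   0.0731 0.1751] disp [-0.014   0.1523  0.1751]
side caddy_grip 0.89 [ 0.4419 -0.1029  0.0907] disp [-0.1752 -0.0027  0.0907]
side caddy_grip 0.83 [ 0.5262 -0.5524  0.0655] disp [-0.1543 -0.4596  0.0655]
side dispenser 0.83 [ 0.6152 -0.0795 -0.0001] disp [-0.0003 -0.0037 -0.0001]
side outlet 0.32 [ 0.4442 -0.1034  0.0921] disp [-0.173  -0.0036  0.0921]
tab 58 [-0.1752  0.0015  0.1124] ((-174.177978515625, -2.9100208282470703), (63.47411346435547, 11.709131240844727), 88.4242172241211)
wrist caddy 0.82 [ 0.5142 -0.0954 -0.0004] disp [-0.1025 -0.0054 -0.0004]
wrist caddy 0.57 [ 0.2025 -0.2853  0.0012] disp [-0.4377 -0.1501  0.0012]
wrist caddy_grip 0.73 [ 0.4448 -0.1053  0.097 ] disp [-0.1727 -0.0055  0.097 ]
wrist dispenser 0.94 [ 0.6163 -0.0786 -0.0003] disp [ 0.0009 -0.0029 -0.0003]
wrist outlet 0.76 [ 0.5644 -0.086   0.0943] disp [-0.0515 -0.0031  0.0943]
tab 993 [-0.1744 -0.0021  0.1153] ((-174.24424743652344, -4.068208694458008), (59.716278076171875, 11.768232345581055), 89.8635482788086)
[-0.4851 -0.0875  1.9124  0.      1.3174 -0.6241]
```

View pics/wrist3.png

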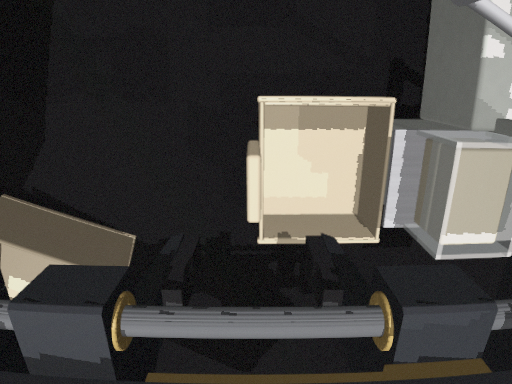

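The wrist view shows the caddy square under the sill. Its tab is at (253,182) and its back wall is near the sill at (390,170). It measures about (-106,-3) in the dispenser frame, so I'll now bring the tool into the tilted approach.

```bash
cat >> h.py <<'E'
a8=np.radians(8)
D=np.array([[np.cos(a8),-np.sin(a8),0],[np.sin(a8),np.cos(a8),0],[0,0,1]]);o=np.array([.615,-.0758,0])
def tilt(T): # tool y = disp +y, tool z ahead and down
    T=np.radians(T); z=np.array([np.sin(T),0,-np.cos(T)]); y=np.array([0,1.,0]); return D@np.c_[np.cross(y,z),y,z]
def dg(x,y,z): return o+D@np.array([x,y,z])/1e3
def where():
    s=bot.observe(); print("disp mm",(1e3*(s["eef_pos"]-o)@D).round(1),"f disp",(s["wrist_force"]@D).round(1),"tau",s["tau"].round(1)[:3],"j",s["joints"].round(2),s["time_s"])
E
python3 -c "
from h import *
print(np.array(bot.capture('wrist')['hand_eye']).round(3)); where()
goal(dg(-160,50,290),tilt(0))
goal(dg(-101,192,225),tilt(55))"
```

```text
[[ 0.001 -0.95  -0.312  0.081]
 [ 1.     0.001 -0.    -0.001]
 [ 0.    -0.312  0.95  -0.146]
 [ 0.     0.     0.     1.   ]]
disp mm [-174.2   -0.   226.5] f disp [-0.5 -0.1 -0.3] tau [ -0.  -29.1 -33.6] j [-0.49 -0.09  1.91  0.    1.32 -0.62] 11.2
linear [ 0.334  0.095 -0.423] twist [-0.    -0.    -1.501] from [ 0.4425 -0.1001  0.2265]
linear [1.28  0.487 0.01 ] twist [-0.715 -0.715 -1.374] from [ 0.4425 -0.1001  0.2265]
```

```bash
python3 -m handwheel '{"linear":[[0.04,0.01,-0.1],[0.08,0.02,-0.2],[0.12,0.03,-0.3],[0.16,0.04,-0.4],[0.2,0.05,-0.42],[0.25,0.06,-0.42],[0.3,0.08,-0.42],[0.33,0.09,-0.42]],"twist":[[0,0,-0.12],[0,0,-0.25],[0,0,-0.38],[0,0,-0.5],[0,0,-0.63],[0,0,-0.75],[0,0,-0.75],[0,0,-0.75]]}' 1 10; python3 -c "
from h import *
where(); goal(dg(-140,110,280),tilt(15)); goal(dg(-101,192,225),tilt(55))"
```

```text
time_s: 12.0
eef_pos: [0.4491, -0.0486, 0.2896]
orientation: [0.319, 0.948, 0.0, -0.0]
wrist_force: [0.6, 0.5, 0.1]
width: 0.006
finger_force: 0.0
disp mm [-160.5   50.   289.6] f disp [0.6 0.4 0.1] tau [ -0.4 -28.1 -35.4] j [-0.37 -0.15  1.84  0.    1.45 -1.29] 12.0
linear [0.187 0.379 0.064] twist [-0.098 -0.237 -0.749] from [ 0.4491 -0.0486  0.2896]
linear [0.392 0.948 0.431] twist [-0.361 -0.867 -0.694] from [ 0.4491 -0.0486  0.2896]
```

```bash
python3 -m handwheel '{"linear":[[0.04,0.09,0.04],[0.08,0.18,0.08],[0.12,0.28,0.12],[0.16,0.38,0.16],[0.2,0.48,0.2],[0.24,0.57,0.24],[0.28,0.66,0.28],[0.32,0.76,0.32],[0.36,0.86,0.36],[0.39,0.95,0.43],[0.39,0.95,0.43],[0.39,0.95,0.43]],"twist":[[-0.036,-0.087,-0.07],[-0.072,-0.17,-0.14],[-0.108,-0.26,-0.21],[-0.144,-0.347,-0.28],[-0.18,-0.434,-0.35],[-0.217,-0.52,-0.416],[-0.253,-0.61,-0.486],[-0.289,-0.694,-0.555],[-0.325,-0.78,-0.625],[-0.361,-0.867,-0.694],[-0.361,-0.867,-0.694],[-0.361,-0.867,-0.694]]}'; python3 - <<'E'
from h import *
np.set_printoptions(precision=4,suppress=True)
where(); goal(dg(-101,192,225),tilt(55)); goal(dg(5,192,150),tilt(55))
p=bot.capture("side"); cv2.imwrite("pics/side4.png",p["frame"][...,::-1])
for q in ["lever_post","spray_bottle","rail_edge","caddy"]:
    for d in bot.tip_of(p,q)[:2]: x=w(p,d["position"]); print(q,round(d["conf"],2),x,"disp",(x-o)@D)
E
```

```text
time_s: 13.2
eef_pos: [0.487, 0.1003, 0.2232]
orientation: [-0.062, 0.885, 0.034, 0.46]
wrist_force: [0.1, 0.1, 0.1]
width: 0.008
finger_force: 0.0
disp mm [-102.3  192.2  223.2] f disp [0.1 0.  0.1] tau [  0.   -8.6 -34.1] j [-0.24 -0.53  2.52  0.97  0.38 -2.73] 13.2
linear [-0.015 -0.001 -0.   ] twist [ 0.003 -0.002 -0.001] from [0.487  0.1003 0.2232]
linear [-0.012 -0.005  0.866] twist [ 0.003 -0.002 -0.001] from [0.487  0.1003 0.2232]
lever_post 0.64 [0.5778 0.0737 0.1726] disp [-0.0161  0.1533  0.1726]
spray_bottle 0.21 [0.5561 0.0366 0.2886] disp [-0.0427  0.1195  0.2886]
rail_edge 0.81 [0.5599 0.0365 0.2914] disp [-0.039   0.1188  0.2914]
rail_edge 0.61 [0.6871 0.0411 0.1019] disp [0.0877 0.1057 0.1019]
caddy 0.66 [ 0.5103 -0.0953 -0.0004] disp [-0.1064 -0.0047 -0.0004]
```

View pics/side4.png

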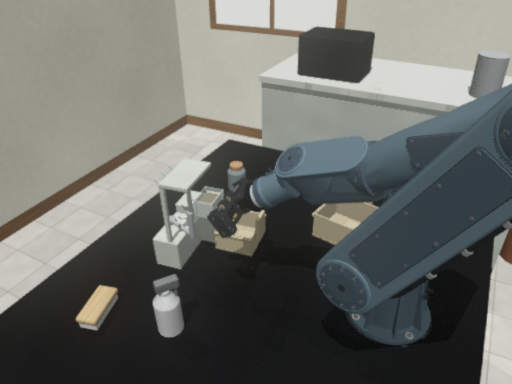

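The side view shows the tilted gripper at (230,215) in front of the rail, with the caddy undisturbed. Joints 3 and 6 are near their limits, so I'll reduce the tilt to 45° and yaw the tool by -10°.

```bash
cat >> h.py <<'E'
def tl(T,yaw): return D@R.from_euler("z",yaw,degrees=True).as_matrix()@D.T@tilt(T)
E
python3 -c "
from h import *
M=tl(45,-10)
print(D.T@M)
goal(dg(-80,210,225),M)"
```

```text
[[-0.69636424  0.17364818  0.69636424]
 [ 0.1227878   0.98480775 -0.1227878 ]
 [-0.70710678  0.         -0.70710678]]
linear [-0.076  0.123  0.117] twist [0.13  0.166 0.108] from [0.4884 0.0998 0.2257]
```

```bash
python3 -m handwheel '{"linear":[[-0.03,0.04,0.04],[-0.05,0.08,0.08],[-0.076,0.12,0.117],[-0.076,0.12,0.117],[-0.076,0.12,0.117]],"twist":[[0.04,0.05,0.03],[0.08,0.1,0.07],[0.13,0.166,0.108],[0.13,0.166,0.108],[0.13,0.166,0.108]]}'; python3 -c "
from h import *
where(); goal(dg(0,196,145),tl(45,-10))"
```

```text
time_s: 13.95
eef_pos: [0.4999, 0.1191, 0.2202]
orientation: [-0.0, 0.923, 0.006, 0.386]
wrist_force: [1.0, 0.3, -0.5]
width: 0.001
finger_force: 0.0
disp mm [-86.9 209.  220.2] f disp [ 1.   0.1 -0.5] tau [ -2.3 -17.1 -33.3] j [-0.01 -0.38  2.35  0.04  0.37 -1.61] 13.95
linear [-0.054 -0.013  0.769] twist [0.034 0.006 0.02 ] from [0.4999 0.1191 0.2202]
```

```bash
python3 -m handwheel '{"linear":[[-0.01,0,0.1],[-0.02,0,0.2],[-0.03,0,0.3],[-0.04,0,0.4],[-0.05,-0.01,0.5],[-0.054,-0.013,0.6],[-0.054,-0.013,0.7],[-0.054,-0.013,0.77],[-0.054,-0.013,0.77]],"twist":[[0,0,0],[0.01,0,0.01],[0.03,0.006,0.02],[0.034,0.006,0.02],[0.034,0.006,0.02],[0.034,0.006,0.02],[0.034,0.006,0.02],[0.034,0.006,0.02],[0.034,0.006,0.02]]}'; python3 -c "
from h import *
where(); goal(dg(0,105,145),tl(45,-10));goal(dg(0,83,145),tl(45,-10))"
```

```text
time_s: 14.85
eef_pos: [0.5878, 0.1184, 0.1434]
orientation: [0.016, 0.924, -0.006, 0.382]
wrist_force: [0.8, -0.3, -0.6]
width: 0.004
finger_force: 0.0
disp mm [1.000e-01 1.961e+02 1.434e+02] f disp [ 0.7 -0.4 -0.6] tau [ -0.2 -29.5 -28.2] j [ 0.02  0.05  2.19 -0.33  0.12 -1.21] 14.85
linear [-0.081 -0.599  0.066] twist [ 0.001 -0.001  0.001] from [0.5878 0.1184 0.1434]
linear [-0.099 -0.743  0.084] twist [ 0.001 -0.001  0.001] from [0.5878 0.1184 0.1434]
```

```bash
python3 -m handwheel '{"linear":[[-0.004,-0.03,0.004],[-0.008,-0.065,0.008],[-0.012,-0.098,0.012],[-0.016,-0.131,0.016],[-0.02,-0.164,0.02],[-0.025,-0.197,0.025],[-0.025,-0.197,0.025]],"twist":[[0,0,0],[0,0,0],[0,0,0],[0,0,0],[0,0,0],[0,0,0],[0,0,0]]}'; python3 -c "
from h import *
where(); goal(dg(0,105,145),tl(45,-10))"
```

```text
time_s: 15.55
eef_pos: [0.5912, 0.089, 0.1443]
orientation: [0.015, 0.924, -0.006, 0.382]
wrist_force: [-0.8, 2.9, -0.8]
width: 0.007
finger_force: 1.3
disp mm [ -0.7 166.6 144.3] f disp [-0.4  2.9 -0.8] tau [ -1.9 -30.  -29.1] j [-0.06  0.03  2.21  0.16  0.12 -1.75] 15.55
linear [-0.056 -0.403  0.05 ] twist [ 0.002 -0.     0.001] from [0.5912 0.089  0.1443]
```

```bash
python3 -m handwheel '{"linear":[[-0.003,-0.025,0.003],[-0.008,-0.06,0.008],[-0.013,-0.1,0.013],[-0.018,-0.14,0.018],[-0.023,-0.18,0.023],[-0.028,-0.22,0.028],[-0.033,-0.26,0.033],[-0.038,-0.3,0.038],[-0.044,-0.34,0.044],[-0.05,-0.38,0.05],[-0.055,-0.4,0.05],[-0.055,-0.4,0.05]],"twist":[[0,0,0],[0,0,0],[0,0,0],[0,0,0],[0,0,0],[0,0,0],[0,0,0],[0,0,0],[0,0,0],[0,0,0],[0,0,0],[0,0,0]]}'; python3 - <<'E'
from h import *
np.set_printoptions(precision=4,suppress=True)
where()
for n in ["side","top"]:
    p=bot.capture(n); cv2.imwrite(f"pics/{n}5.png",p["frame"][...,::-1])
    for q in ["lever_post","caddy","block_low","block_high"]:
        for d in bot.tip_of(p,q)[:2]: x=w(p,d["position"]); print(n,q,round(d["conf"],2),"disp",(x-o)@D)
E
```

```text
time_s: 16.75
eef_pos: [0.6, 0.0294, 0.144]
orientation: [0.015, 0.924, -0.005, 0.382]
wrist_force: [-0.7, 4.1, -2.9]
width: 0.004
finger_force: 2.2
disp mm [ -0.3 106.3 144. ] f disp [-0.1  4.1 -2.9] tau [ -2.7 -31.2 -30.6] j [-0.22  0.03  2.21  0.82  0.18 -2.51] 16.75
side caddy 0.94 disp [-0.1086 -0.0034 -0.0049]
side caddy 0.52 disp [-0.1706 -0.4121  0.0013]
side block_low 0.7 disp [-0.0423 -0.0014  0.1047]
top lever_post 0.53 disp [-0.0244  0.0919  0.1743]
top caddy 0.92 disp [-0.1037  0.0021 -0.0043]
top caddy 0.81 disp [-0.1722 -0.4132 -0.003 ]
top block_high 0.59 disp [-0.0028 -0.0001  0.1272]
top block_high 0.55 disp [-0.0427  0.1269  0.2899]
```

```bash
python3 -m handwheel '{"linear":[[-0.003,-0.025,0.003],[-0.006,-0.05,0.006],[-0.009,-0.075,0.009],[-0.012,-0.1,0.012],[-0.016,-0.125,0.016],[-0.019,-0.15,0.019],[-0.019,-0.15,0.019]],"twist":[[0,0,0],[0,0,0],[0,0,0],[0,0,0],[0,0,0],[0,0,0],[0,0,0]]}'; python3 -c "
from h import *
where()"
```

```text
time_s: 17.95
eef_pos: [0.605, 0.0065, 0.1456]
orientation: [0.014, 0.923, -0.006, 0.383]
wrist_force: [4.5, 8.6, -1.4]
width: 0.002
finger_force: 3.9
disp mm [  1.5  82.9 145.6] f disp [ 5.6  7.9 -1.4] tau [ -4.9 -30.3 -27.7] j [-0.28  0.03  2.2   0.93  0.22 -2.66] 17.95
```

```bash
S='[[0,0,0],[0,0,0],[0,0,0]]'; python3 -m handwheel '{"linear":[[-0.002,-0.013,0.002],[-0.004,-0.033,0.004],[-0.004,-0.033,0.004]],"twist":[[0,0,0],[0,0,0],[0,0,0]]}'; python3 -c "
from h import *
where()"
```

```text
time_s: 18.25
eef_pos: [0.6056, 0.0024, 0.1457]
orientation: [0.014, 0.924, -0.005, 0.383]
wrist_force: [3.9, 10.7, -0.3]
width: 0.004
finger_force: 5.1
disp mm [  1.6  78.7 145.7] f disp [ 5.3 10.1 -0.3] tau [ -6.6 -29.7 -27.6] j [-0.29  0.04  2.2   0.95  0.23 -2.69] 18.25
```

```bash
python3 -m handwheel '{"linear":[[-0.002,-0.01,0.002],[-0.002,-0.02,0.002],[-0.002,-0.02,0.002]],"twist":[[0,0,0],[0,0,0],[0,0,0]]}'; python3 - <<'E'
from h import *
np.set_printoptions(precision=4,suppress=True)
where()
for n in ["side","top"]:
    p=bot.capture(n)
    for q in ["lever_post","block_low"]:
        for d in bot.tip_of(p,q)[:2]: x=w(p,d["position"]); print(n,q,round(d["conf"],2),"disp",(x-o)@D)
E
```

```text
time_s: 18.55
eef_pos: [0.6057, 0.0018, 0.1456]
orientation: [0.012, 0.924, -0.003, 0.383]
wrist_force: [4.5, 21.0, 1.0]
width: 0.006
finger_force: 9.8
disp mm [  1.6  78.2 145.6] f disp [ 7.4 20.2  1. ] tau [-12.3 -29.  -27.6] j [-0.29  0.04  2.2   0.96  0.23 -2.7 ] 18.55
top block_low 0.64 disp [-0.1045  0.0022  0.0181]
```

The force jumped to 20 N with no further travel, so the lever is at its stop. The lower block is now in the caddy, so I'll withdraw along the tool axis and let the lever spring back.

```bash
python3 -m handwheel '{"linear":[[0,0.01,-0.05],[0,0.01,-0.15],[0,0.01,-0.3],[0,0.01,-0.45],[0,0.01,-0.6],[0,0.01,-0.7],[0,0.01,-0.7],[0,0.01,-0.7],[0,0.01,-0.7],[0,0.01,-0.7],[0,0.01,-0.7],[0,0.01,-0.7],[0,0.01,-0.7],[0,0.01,-0.7],[0,0.01,-0.7],[0,0.01,-0.7],[0,0.01,-0.7],[0,0.01,-0.7],[0,0.01,-0.7],[0,0.01,-0.7]],"twist":[[0,0,0],[0,0,0],[0,0,0],[0,0,0],[0,0,0],[0,0,0],[0,0,0],[0,0,0],[0,0,0],[0,0,0],[0,0,0],[0,0,0],[0,0,0],[0,0,0],[0,0,0],[0,0,0],[0,0,0],[0,0,0],[0,0,0],[0,0,0]]}' && python3 -m handwheel '{"linear":[[0,0,0],[0,0,0],[0,0,0],[0,0,0],[0,0,0],[0,0,0],[0,0,0],[0,0,0],[0,0,0],[0,0,0],[0,0,0],[0,0,0],[0,0,0],[0,0,0],[0,0,0]],"twist":[[0,0,0],[0,0,0],[0,0,0],[0,0,0],[0,0,0],[0,0,0],[0,0,0],[0,0,0],[0,0,0],[0,0,0],[0,0,0],[0,0,0],[0,0,0],[0,0,0],[0,0,0]]}'; python3 - <<'E'
from h import *
np.set_printoptions(precision=4,suppress=True)
where()
for n in ["side","top"]:
    p=bot.capture(n); cv2.imwrite(f"pics/{n}6.png",p["frame"][...,::-1])
    for q in ["lever_post","block_low","block_high","caddy","spray_bottle","jar","scrub_brush"]:
        for d in bot.tip_of(p,q)[:2]: x=w(p,d["position"]); print(n,q,round(d["conf"],2),"disp",(x-o)@D)
E
```

```text
time_s: 20.85
eef_pos: [0.5309, 0.0019, 0.2189]
orientation: [0.015, 0.924, -0.006, 0.383]
wrist_force: [0.0, 0.7, 0.7]
width: 0.003
finger_force: 0.0
time_s: 22.35
eef_pos: [0.5309, 0.0019, 0.2188]
orientation: [0.015, 0.924, -0.006, 0.383]
wrist_force: [-0.6, -0.5, 0.1]
width: 0.008
finger_force: 0.0
disp mm [-72.5  88.7 218.8] f disp [-0.6 -0.4  0.1] tau [ -0.  -16.6 -33.8] j [-0.36 -0.34  2.33  0.54  0.45 -2.3 ] 22.35
side lever_post 0.76 disp [-0.0122  0.1529  0.1765]
side block_low 0.69 disp [0.0873 0.1016 0.0988]
side block_low 0.53 disp [-0.1036 -0.0001  0.0137]
side block_high 0.38 disp [ 0.0013 -0.0027  0.1083]
side caddy 0.87 disp [-0.1741 -0.4116  0.0001]
side caddy 0.79 disp [-0.1078 -0.0045 -0.0008]
side spray_bottle 0.73 disp [-0.067   0.4056  0.0016]
side scrub_brush 0.65 disp [0.1446 0.4258 0.0015]
top lever_post 0.4 disp [-0.0183  0.1633  0.1727]
top block_low 0.77 disp [-0.1018  0.0026  0.017 ]
top block_high 0.66 disp [0.003  0.0011 0.1081]
top block_high 0.36 disp [-0.0432  0.1242  0.2933]
top caddy 0.97 disp [-0.1681 -0.4141 -0.0026]
top caddy 0.94 disp [-0.1051  0.0024 -0.0041]
top spray_bottle 0.93 disp [-0.0704  0.4098  0.0043]
top jar 0.82 disp [ 0.0296 -0.3051  0.001 ]
top jar 0.48 disp [-0.0401  0.1227  0.2912]
top scrub_brush 0.85 disp [0.1485 0.4289 0.0041]
top scrub_brush 0.32 disp [ 0.0287 -0.3078  0.0012]
```

View pics/side6.png

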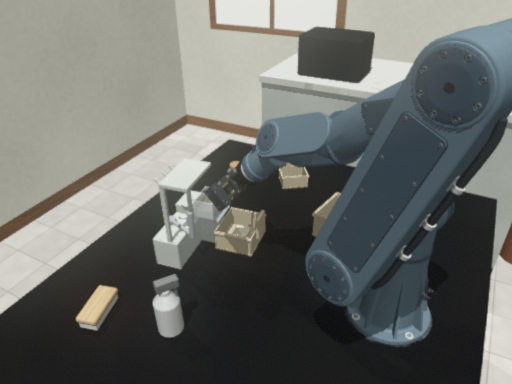

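View pics/top6.png

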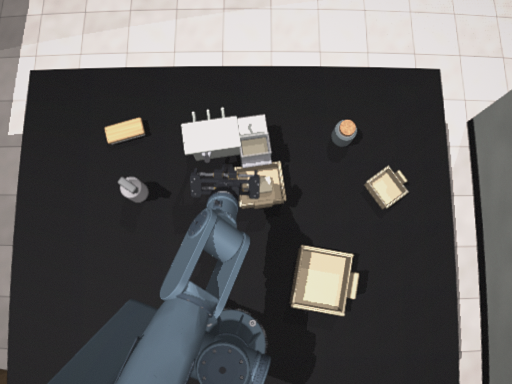

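Both views show the lever back at rest. The caddy at (260,187) holds one block, the other block has settled on the magazine floor (z 108 mm), and the bystanders have not moved.

```bash
python3 -c "
from plant import bot
print(bot.finish_job())"
```

```text
the job is handed in; nothing more can be done
None
```

I handed the job in: the middle caddy stands under the outlet with one soap block in it, the next block has settled in the magazine, the lever has sprung back to rest, and the bystanders are undisturbed; no verdict was returned.

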